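# Find the rocking corner of the spin dryer's base plate and press its shim flat

## Robot

A 6-joint arm with a two-finger parallel gripper is mounted at the origin on a cart in front of the work surface, level with it; the furniture and walls round the work are solid. World frame = base frame: x ahead of the robot, y to its left, z up, the work surface at z = 0. Lengths are in m, angles in rad, forces in N, time in s.
With the tool pointing down it reaches from about 0.375 to 0.9 m from the base axis. Payload 3.1 kg.
Tool frame: the origin (TCP) lies at the centre of the arm's flange, where the gripper is bolted on; the fingertips stand 173 mm ahead of it and the grasp point (between the pads) lies 155 mm ahead of it (tip_extent is the distance from the TCP to the fingertips, in m); z points along the fingers, y is the direction in which the jaws open and shut (so a half turn about z gives the same grasp; the last joint's range is limited). The gripper opens to 85 mm and grips with 20 to 120 N. Pads are 22 mm wide; open, the fingers measure 114 mm over their backs; the gripper's body (76 mm by 85 mm) begins 54 mm behind the grasp point. The pads swing forward as they close: fully open they stand 13 mm farther back than shut.
Start: joints at [1.107, 0.527, 1.433, -0, 1.181, -0.178], TCP at [0.176, 0.6, 0.405] pointing down, gripper open.
Joint ranges: [-3.08, 3.08], [-0.75, 2.2], [0.22, 2.44], [-1.43, 4.57], [0, 2.65], [-2.85, 2.85]. Speed limits (rad/s): [2.79, 2.79, 3.14, 3.14, 3.14, 3.14].

## Interface

Orientations are given as a unit quaternion [x, y, z, w].
In Python, from station import sense, snapshot, sign_off, tip_extent gives the robot as it stands. The module is installed in compiled form; this text tells all that it offers.
- The arm moves only by the tool servo_tool, never from a script. Its argument "rows" is a list of rows, each a list of 3 entries, a list of its own where there are three numbers: the shift along the tool's x, y, z in mm, then the turn about the tool's z in degrees, then the opening, from -1 (shut) to 1 (fully open), so that 0 is half open. A call has 1 to 8 rows; each row is the pose to reach, as a shift and turn from the pose measured when the call began, along the tool's axes at that moment; what a row does not reach only later rows make up. A row lasts 1/10 s, in which the tool goes at most 50 mm and 8.59 degrees, less where a joint would pass 70% of its speed; a pose out of reach is approached as far as the arm can. A call with a gripper value outside its range is refused whole. The fingers move at their own pace and stop on an object; "force" is the grip in N (left out, the last holds). Time passes only in rows, so rows that repeat a pose let the fingers close. It gives the time, the measured TCP pose, the force and the opening at its end, in the units of the state.
- sense(): the state, without advancing time (a new reading comes with each control period).
- snapshot(name): name is "scene" or "top" or "wrist"; returns a dict with "image" (420x560x3 uint8, blue, green, red), "z_map" (420x560 float32, m along the optical axis (not along the pixel's ray), 0 where there is no reading), "vertical_fov" (degrees; the focal length in pixels is half the picture's height over the tangent of half this angle, whatever the lens; pixels are square), "cx", "cy" (the principal point, pixels), "cam_to_world" (4x4, takes a point from camera to world coordinates). Camera axes: x right, y down, z forward; pixel columns grow to the right and rows downward; lengths in m; the calibration is good to about 2 mm. A picture is of the moment at which its call begins.
- sign_off(): hands the job in, once; it reports no verdict.
The state is a dict: "t": time; "q": joint angles; "qd": joint speeds; "tau": joint torques, N m; "tcp_pos": TCP position; "tool_rot": TCP orientation; "force": force on the tool from outside, world axes, zero at the start; "ft_torque": the same for the moment, N m; "finger_gap": opening from 0.0 (shut) to 1.0 (fully open).
Only numpy, scipy, OpenCV 4.12 (cv2) and the standard library are available. Lean on these libraries where they do the work, as an engineer would, in place of code of your own. Each camera call takes 0.05 s, during which the arm holds its last target. There are 200 camera calls.

## Task

The bare metal base plate for the small spin dryer rests on four feet, and one of its corners rocks: it sinks a few millimetres under a press and springs back. With shut fingertips press down firmly on one corner after another, from above, until you have pushed the rocking one down to its stop, then press the raised shim tab beside that corner down flat and let go. Leave the other three tabs up, do not lift the plate or push it out of place, and leave the spool, brush and pot where they are.

Things in the scene. Friction and masses are not known exactly. Their poses are not given: they have to be found in the camera images.
- plate: bare aluminium plate, 150 x 190 x 10 mm, 1.2 kg, lying loose and level on four rubber feet that look alike, each 58 mm (x) and 75 mm (y) from its centre, below a small dark screw head flush with its top. Origin at the centre of its underside, 34 mm above the worktop (top at 44 mm); x, y along its 150 and 190 mm sides, z up. Three feet are firm, one, at any corner, is soft
- frame: dark steel under-frame (two flat bars along its y, 290 mm long), fixed to the worktop under the plate, carries the four shim tabs. Origin on the worktop under the plate's centre; x roughly away from the robot, y to its left, same directions as the plate's
- shim_near_left (a joint): hinge of the steel shim tab at the near left corner (-x, +y of the frame): 0 raised, 0.6 rad flat (level, at its stop). Starts at 0 to 0.1, stays where it is left; about 3 N straight down on its pad moves it. Hinge along the frame's x, 12 mm above the worktop, 8 mm inside the plate's edge. Going flat, its cam comes up under the plate and props this corner
- shim_near_left_pad (a point): top of the ribbed pad (30 mm wide, 28 mm long, 3 mm thick) at the outer end of the shim tab at the near left corner (-x, +y of the frame), past the plate's left edge; 45 mm from the hinge. About 38 mm above the worktop when raised, 13.5 mm when flat, then 8 mm further out.
- shim_near_right (a joint): hinge of the steel shim tab at the near right corner (-x, -y of the frame): 0 raised, 0.6 rad flat (level, at its stop). Starts at 0 to 0.1, stays where it is left; about 3 N straight down on its pad moves it. Hinge along the frame's x, 12 mm above the worktop, 8 mm inside the plate's edge. Going flat, its cam comes up under the plate and props this corner
- shim_near_right_pad (a point): top of the ribbed pad (30 mm wide, 28 mm long, 3 mm thick) at the outer end of the shim tab at the near right corner (-x, -y of the frame), past the plate's right edge; 45 mm from the hinge. About 38 mm above the worktop when raised, 13.5 mm when flat, then 8 mm further out.
- shim_far_left (a joint): hinge of the steel shim tab at the far left corner (+x, +y of the frame): 0 raised, 0.6 rad flat (level, at its stop). Starts at 0 to 0.1, stays where it is left; about 3 N straight down on its pad moves it. Hinge along the frame's x, 12 mm above the worktop, 8 mm inside the plate's edge. Going flat, its cam comes up under the plate and props this corner
- shim_far_left_pad (a point): top of the ribbed pad (30 mm wide, 28 mm long, 3 mm thick) at the outer end of the shim tab at the far left corner (+x, +y of the frame), past the plate's left edge; 45 mm from the hinge. About 38 mm above the worktop when raised, 13.5 mm when flat, then 8 mm further out.
- shim_far_right (a joint): hinge of the steel shim tab at the far right corner (+x, -y of the frame): 0 raised, 0.6 rad flat (level, at its stop). Starts at 0 to 0.1, stays where it is left; about 3 N straight down on its pad moves it. Hinge along the frame's x, 12 mm above the worktop, 8 mm inside the plate's edge. Going flat, its cam comes up under the plate and props this corner
- shim_far_right_pad (a point): top of the ribbed pad (30 mm wide, 28 mm long, 3 mm thick) at the outer end of the shim tab at the far right corner (+x, -y of the frame), past the plate's right edge; 45 mm from the hinge. About 38 mm above the worktop when raised, 13.5 mm when flat, then 8 mm further out.
- corner_near_left (a point): press point of the near left corner: on the plate's top straight above its foot, at the screw head, 44 mm above the worktop (the point is fixed and does not sink). A corner on a firm foot gives under 1 mm; on the soft foot it gives from about 2.5 N, has sunk 5.5 mm to a stop at about 6 N, and springs back level when released, the corner diagonally opposite lifting meanwhile
- pin_near_left (a joint): telltale pin (steel, 6 mm across, in a dark guide) under the plate, beside the foot of the near left corner: slides down, value in m, 0 at the start. Its top starts 1.5 mm below the plate; if this corner sinks, the plate pushes it down (about 3 mm for a full sink) and it stays there
- corner_near_right (a point): press point of the near right corner: on the plate's top straight above its foot, at the screw head, 44 mm above the worktop (the point is fixed and does not sink). A corner on a firm foot gives under 1 mm; on the soft foot it gives from about 2.5 N, has sunk 5.5 mm to a stop at about 6 N, and springs back level when released, the corner diagonally opposite lifting meanwhile
- pin_near_right (a joint): telltale pin (steel, 6 mm across, in a dark guide) under the plate, beside the foot of the near right corner: slides down, value in m, 0 at the start. Its top starts 1.5 mm below the plate; if this corner sinks, the plate pushes it down (about 3 mm for a full sink) and it stays there
- corner_far_left (a point): press point of the far left corner: on the plate's top straight above its foot, at the screw head, 44 mm above the worktop (the point is fixed and does not sink). A corner on a firm foot gives under 1 mm; on the soft foot it gives from about 2.5 N, has sunk 5.5 mm to a stop at about 6 N, and springs back level when released, the corner diagonally opposite lifting meanwhile
- pin_far_left (a joint): telltale pin (steel, 6 mm across, in a dark guide) under the plate, beside the foot of the far left corner: slides down, value in m, 0 at the start. Its top starts 1.5 mm below the plate; if this corner sinks, the plate pushes it down (about 3 mm for a full sink) and it stays there
- corner_far_right (a point): press point of the far right corner: on the plate's top straight above its foot, at the screw head, 44 mm above the worktop (the point is fixed and does not sink). A corner on a firm foot gives under 1 mm; on the soft foot it gives from about 2.5 N, has sunk 5.5 mm to a stop at about 6 N, and springs back level when released, the corner diagonally opposite lifting meanwhile
- pin_far_right (a joint): telltale pin (steel, 6 mm across, in a dark guide) under the plate, beside the foot of the far right corner: slides down, value in m, 0 at the start. Its top starts 1.5 mm below the plate; if this corner sinks, the plate pushes it down (about 3 mm for a full sink) and it stays there
- spool: bystander: wooden thread spool with sage thread, 30 x 31 x 48 mm, standing beyond the plate; origin at the centre of its underside
- collar_brush: bystander: small purple brush, 30 x 85 x 23 mm, lying on the robot's side of the plate; origin at the centre of its underside
- balm_pot: bystander: round lidded pot, 69 mm across, 41 mm high, to the right of the plate; origin at the centre of its underside

How it is judged:
By the outcome, as a careful person would: the job done as asked, in the order asked, and still so for the second after the job is handed in, with the robot touching nothing.
It also fails if it takes over 43 s, if anything falls off the work surface, if the arm or the gripper's body presses on something with over 40 N, if the wrist force passes 120 N, or if a joint passes its speed limit or range.

## Working session

There is one attempt and no reset: what is moved stays moved. The work goes in short steps, Python scripts to look and compute and a tool call to move; the robot and the scene stay as the last step left them, time stands still between calls to the robot, and variables do not carry over. Pictures are saved under pics/ and viewed, about 8 in all and at most 12, crops included, and the job is handed in when it is done.

Besides the shell and the picture viewer there is one more tool, called after "Request:" as name(argument=value, ...) on one line, values as JSON. servo_tool: Moves the arm, as the interface text tells. Its arguments: {"type":"object","properties":{"rows":{"type":"array"},"force":{"type":"number"}},"required":["rows"]}

```bash
mkdir -p pics; cat > h.py <<'E'
import numpy as np, cv2
from station import sense, snapshot, sign_off, tip_extent
def f_of(s): return 210/np.tan(np.radians(s["vertical_fov"])/2)
def ray(s,u,v,z):
    f=f_of(s); T=np.array(s["cam_to_world"]); d=T[:3,:3]@[(u-s["cx"])/f,(v-s["cy"])/f,1]
    return T[:3,3]+d*(z-T[2,3])/d[2]
def cloud(s):
    f=f_of(s); T=np.array(s["cam_to_world"]); Z=s["z_map"]; v,u=np.indices(Z.shape)
    P=np.stack([(u-s["cx"])/f*Z,(v-s["cy"])/f*Z,Z],-1)@T[:3,:3].T+T[:3,3]
    P[Z==0]=np.nan; return P
E
python3 - <<'E'
from h import *
import pickle
st=sense(); print({k:np.round(v,3) for k,v in st.items()}, tip_extent)
D={n:snapshot(n) for n in("top","scene")}
pickle.dump(D,open("d.pkl","wb"))
for n,s in D.items():
    print(n,s["vertical_fov"],s["cx"],s["cy"],np.round(s["cam_to_world"],3).tolist())
    cv2.imwrite(f"pics/{n}0.png",s["image"])
s=D["top"];P=cloud(s)
m=((P[...,2]>.040)&(P[...,2]<.048)).astype(np.uint8)
n,l,stt,c=cv2.connectedComponentsWithStats(m)
for i in range(1,n):
    if stt[i,4]>100:
        q=P[l==i][:,:2].astype(np.float32); print(stt[i],cv2.minAreaRect(q), P[l==i][:,2].mean())
E
```

```text
{'t': np.float64(0.0), 'q': array([ 1.106,  0.528,  1.434, -0.   ,  1.181, -0.178]), 'qd': array([ 0.   , -0.001,  0.   ,  0.002,  0.   ,  0.001]), 'tau': array([-1.0000e-03, -4.4235e+01, -1.7802e+01, -0.0000e+00,  9.0000e-03,
       -0.0000e+00]), 'tcp_pos': array([0.176, 0.599, 0.404]), 'tool_rot': array([ 0.142,  0.99 , -0.001, -0.   ]), 'force': array([0.838, 0.28 , 0.096]), 'ft_torque': array([ 0.033,  0.009, -0.035]), 'finger_gap': np.float64(1.002)} 0.1734
top 43.689997552280204 278.25991779486145 201.80778988053993 [[-0.039, -0.975, 0.219, 0.252], [-0.999, 0.038, -0.008, -0.14], [-0.0, -0.219, -0.976, 1.405], [0.0, 0.0, 0.0, 1.0]]
scene 57.819060028630325 285.6472006183568 207.9713866869187 [[-0.837, -0.332, 0.436, 0.173], [-0.548, 0.518, -0.657, 0.437], [-0.008, -0.788, -0.615, 0.588], [0.0, 0.0, 0.0, 1.0]]
[372 172  26  25 366] ((0.5953226685523987, -0.43925750255584717), (0.06421611458063126, 0.06546725332736969), 42.33735656738281) 0.0430125626348325
[ 187  181   81   70 3317] ((0.5274534821510315, -0.01319616287946701), (0.15100669860839844, 0.1897047609090805), 11.14287281036377) 0.04432873616751295
```

View pics/top0.png

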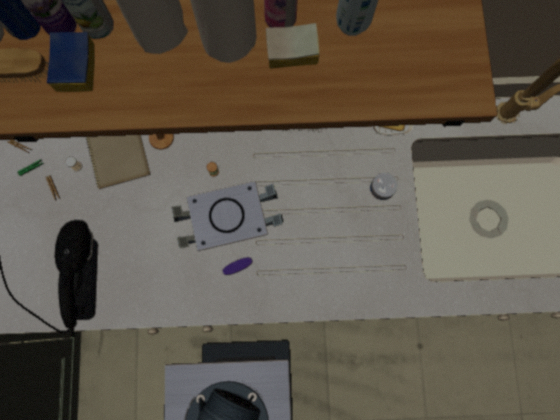

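View pics/scene0.png

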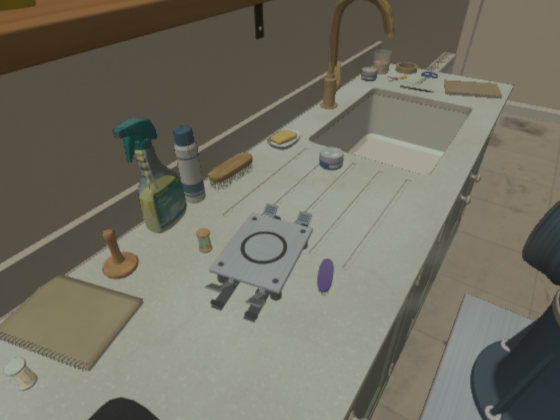

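The top view shows the plate at about (228,215), with pads at (182,212), (187,240), (267,191) and (275,220). The spool is at (212,168), the brush at (237,266) and the pot at (384,186). The scene view agrees. Next I'll check clearance along the path and compute the first move.

```bash
cat >> h.py <<'E'
from scipy.spatial.transform import Rotation as R
def delta(p,yaw_y=None):
    "tool-axis shift mm to put TCP at p; turn deg to bring tool y to heading yaw_y (deg)"
    st=sense(); M=R.from_quat(st["tool_rot"]).as_matrix()
    d=M.T@(np.array(p)-st["tcp_pos"])*1000
    t=None if yaw_y is None else (np.degrees(np.arctan2(M[1,1],M[0,1]))-yaw_y+90)%180-90
    return np.round(d,1),t
E
python3 - <<'E'
from h import *
import pickle
D=pickle.load(open("d.pkl","rb"))
a,b=np.array([.176,.6]),np.array([.48,-.013])
for n,s in D.items():
    P=cloud(s).reshape(-1,3); P=P[~np.isnan(P[:,0])]
    t=(P[:,:2]-a)@(b-a)/((b-a)@(b-a)); d=np.linalg.norm(P[:,:2]-a-np.clip(t,0,1)[:,None]*(b-a),axis=1)
    k=(d<.13)&(t>.15); print(n,np.sort(P[k,2])[-5:] if k.any() else None)
    k=(abs(P[:,0]-.5)<.35)&(abs(P[:,1])<.3); print(np.sort(P[k,2])[-3:], [ (x,P[k&(abs(P[:,0]-x)<.03),2].max().round(3)) for x in (.4,.5,.6,.7,.8) if (k&(abs(P[:,0]-x)<.03)).any()])
print(delta([.48,-.013,.42],101))
E
```

```text
top [0.50486137 0.5048983  0.50508416 0.50530278 0.50531247]
[0.70112262 0.70145986 0.70210065] [(0.4, np.float64(0.031)), (0.5, np.float64(0.054)), (0.6, np.float64(0.508)), (0.7, np.float64(0.702)), (0.8, np.float64(0.643))]
scene [0.49491554 0.49501281 0.49543828 0.49562683 0.49600318]
[0.5154052  0.51563698 0.51606645] [(0.4, np.float64(0.026)), (0.5, np.float64(0.049)), (0.6, np.float64(0.503)), (0.7, np.float64(0.516)), (0.8, np.float64(0.273))]
(array([-464.3, -501.9,  -15.4]), np.float64(-27.376132263938587))
```

```bash
python3 - <<'E'
from h import *
import pickle
D=pickle.load(open("d.pkl","rb"))
for n,s in D.items():
    P=cloud(s).reshape(-1,3); P=P[~np.isnan(P[:,0])]
    for y in np.arange(-.1,.6,.1):
        k=(abs(P[:,1]-y)<.05)&(P[:,0]>.2)&(P[:,0]<.58)
        if k.any(): i=np.argmax(np.where(k,P[:,2],-1)); print(n,round(y,1),P[i].round(3))
    k=(abs(P[:,1])<.3)&(P[:,2]>.4)
    if k.any(): print(n,"shelf front x",P[k,0].min(),P[k,2].min())
print(delta([.44,-.013,.38],101))
E
```

```text
top -0.1 [ 0.486 -0.056  0.054]
top 0.0 [ 0.549 -0.016  0.053]
top 0.1 [0.536 0.127 0.053]
top 0.2 [0.304 0.181 0.011]
top 0.3 [0.436 0.349 0.095]
top 0.4 [0.374 0.383 0.12 ]
top 0.5 [0.272 0.464 0.014]
top shelf front x 0.5995304574984597 0.4660335469417095
scene -0.1 [ 0.468 -0.056  0.048]
scene 0.0 [ 0.523 -0.023  0.049]
scene 0.1 [0.538 0.131 0.049]
scene 0.2 [0.321 0.178 0.004]
scene 0.3 [0.43  0.35  0.089]
scene 0.4 [0.446 0.366 0.099]
scene shelf front x 0.5971971192134716 0.46614221310332593
(array([-425.9, -513.1,   24.7]), np.float64(-27.376132263938587))
```

Request:
servo_tool(rows=[[[-30,-36,0],0,-1],[[-60,-72,0],-4,-1],[[-90,-108,0],-8,-1],[[-120,-144,0],-12,-1],[[-150,-180,0],-16,-1],[[-180,-216,0],-20,-1],[[-210,-252,0],-24,-1],[[-240,-288,0],-27.4,-1]])

```text
t: 0.9
tcp_pos: [0.3253, 0.2537, 0.4042]
tool_rot: [-0.098, 0.995, -0.001, -0.001]
force: [0.9, -0.3, -0.3]
finger_gap: -0.006
```

```bash
python3 - <<'E'
from h import *
st=sense(); print(st["t"],st["tcp_pos"],st["q"].round(2),st["finger_gap"]); print(delta([.44,-.013,.36],101))
E
```

```text
0.9 [0.32529157 0.25368514 0.40422812] [ 0.39  0.24  1.94 -0.    0.96 -1.38] -0.006220536430997653
(array([ -60.7, -283.8,   44.6]), np.float64(0.20741434374346568))
```

Request:
servo_tool(rows=[[[-10,-45,0],0,-1],[[-20,-90,0],0,-1],[[-30,-135,5],0,-1],[[-40,-180,15],0,-1],[[-50,-225,30],0,-1],[[-58,-265,40],0,-1],[[-61,-284,45],0,-1],[[-61,-284,45],0,-1]])

```text
t: 1.7
tcp_pos: [0.4414, -0.0156, 0.3588]
tool_rot: [-0.096, 0.995, -0.001, -0.001]
force: [1.0, -0.1, 0.8]
finger_gap: -0.004
```

```bash
python3 - <<'E'
from h import *
import pickle
st=sense(); print(st["t"],st["tcp_pos"],st["force"].round(2))
D={n:snapshot(n) for n in("wrist","scene")}; pickle.dump(D,open("d2.pkl","wb"))
s=D["wrist"]; print(np.round(s["cam_to_world"],3).tolist())
cv2.imwrite("pics/w1.png",s["image"])
P=cloud(s); m=((P[...,2]>.040)&(P[...,2]<.048)).astype(np.uint8)
n,l,stt,c=cv2.connectedComponentsWithStats(m)
for i in range(1,n):
    if stt[i,4]>300: print(stt[i],cv2.minAreaRect(P[l==i][:,:2].astype(np.float32)))
E
```

```text
1.7 [ 0.44138477 -0.01555841  0.35880242] [ 0.99 -0.1   0.78]
[[-0.19, 0.929, 0.316, 0.36], [0.982, 0.18, 0.06, -0.031], [-0.001, 0.322, -0.947, 0.328], [0.0, 0.0, 0.0, 1.0]]
[  155   206   226   132 22107] ((0.5161594748497009, -0.012431852519512177), (0.12930092215538025, 0.19027391076087952), 11.187564849853516)
[105 227  18  34 419] ((0.5110593438148499, -0.14972670376300812), (0.0297214575111866, 0.012003188952803612), 12.496297836303711)
[417 227  16  33 361] ((0.4593234956264496, 0.11354540288448334), (0.030011815950274467, 0.009678885340690613), 11.312689781188965)
[401 311  19  31 381] ((0.5420145988464355, 0.126915842294693), (0.03004825860261917, 0.013232199475169182), 8.665417671203613)
```

View pics/w1.png

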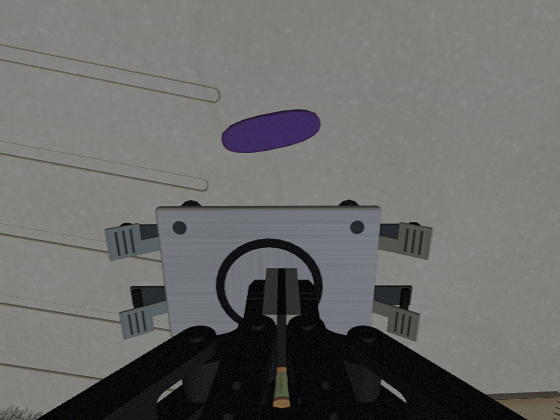

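The wrist view shows near screws at (180,228) and (357,228). All four pads are raised, and the yaw of 11.2° is confirmed. Next I'll move above the near left corner.

```bash
cat >> h.py <<'E'
C=np.array([.5274,-.0132]); X=np.array([.981,.194]); Y=np.array([-.194,.981])
def W(px,py,tipz): return [*(C+X*px+Y*py),tipz+tip_extent]
E
python3 - <<'E'
from h import *
import pickle
s=pickle.load(open("d2.pkl","rb"))["wrist"]
print(ray(s,357,228,.044),W(-.058,.075,0),ray(s,180,228,.044),W(-.058,-.075,0))
print(delta(W(-.058,.075,.054),101.2))
E
```

```text
[0.45625433 0.05235748 0.044     ] [np.float64(0.45595199999999997), np.float64(0.049123), 0.1734] [ 0.48474068 -0.09444842  0.044     ] [np.float64(0.485052), np.float64(-0.098027), 0.1734]
(array([-28.1,  58. , 131.8]), np.float64(-0.06624854370996047))
```

Request:
servo_tool(rows=[[[-10,20,40],0,-1],[[-20,42,80],0,-1],[[-28,60,115],0,-1],[[-28,60,130],0,-1],[[-28,60,132],0,-1],[[-28,60,132],0,-1]])

```text
t: 2.4
tcp_pos: [0.455, 0.052, 0.2274]
tool_rot: [-0.098, 0.995, -0.0, -0.002]
force: [0.4, 0.2, -0.3]
finger_gap: 0.002
```

Request:
servo_tool(rows=[[[0,0,3],0,-1],[[0,0,6],0,-1],[[0,0,8],0,-1],[[0,0,10],0,-1],[[0,0,11],0,-1],[[0,0,12],0,-1],[[0,0,12],0,-1]])

```text
t: 3.1
tcp_pos: [0.455, 0.0519, 0.2156]
tool_rot: [-0.098, 0.995, -0.0, -0.002]
force: [-0.4, 0.5, 4.9]
finger_gap: 0.001
```

Request:
servo_tool(rows=[[[0,0,1],0,-1],[[0,0,2],0,-1],[[0,0,2],0,-1],[[0,0,2],0,-1]])

```text
t: 3.5
tcp_pos: [0.4549, 0.0519, 0.2139]
tool_rot: [-0.098, 0.995, -0.0, -0.002]
force: [-0.8, 0.1, 5.8]
finger_gap: -0.0
```

Request:
servo_tool(rows=[[[0,0,1],0,-1],[[0,0,2],0,-1],[[0,0,2],0,-1],[[0,0,2],0,-1]])

```text
t: 3.9
tcp_pos: [0.4547, 0.0519, 0.2125]
tool_rot: [-0.098, 0.995, -0.0, -0.001]
force: [-1.9, -0.0, 10.0]
finger_gap: 0.003
```

Request:
servo_tool(rows=[[[0,0,1],0,-1],[[0,0,2],0,-1],[[0,0,3],0,-1],[[0,0,3],0,-1],[[0,0,3],0,-1]])

```text
t: 4.4
tcp_pos: [0.4544, 0.052, 0.212]
tool_rot: [-0.098, 0.995, -0.001, -0.0]
force: [-3.3, 0.1, 27.4]
finger_gap: -0.003
```

```bash
python3 - <<'E'
from h import *
import pickle
st=sense();print(st["tcp_pos"],st["force"])
D2=pickle.load(open("d2.pkl","rb")); S=snapshot("scene"); pickle.dump(S,open("d3.pkl","wb"))
def corners(s):
    P=cloud(s); q=(P[...,:2]-C); px=q@X; py=q@Y; z=P[...,2]
    for sx in(-1,1):
        for sy in(-1,1):
            k=(abs(px-sx*.062)<.01)&(abs(py-sy*.08)<.012)&(abs(z-.044)<.012); print(sx,sy,k.sum(),np.nanmedian(z[k]) if k.any() else None)
corners(D2["scene"]);corners(S)
E
```

```text
[0.45443165 0.05200763 0.21195662] [-3.29484131  0.10062336 27.37783549]
-1 -1 62 0.04504989383225794
-1 1 102 0.04464125576616523
1 -1 55 0.045194507147397034
1 1 94 0.04481565254856257
-1 -1 68 0.04534064529531073
-1 1 101 0.0402921947870597
1 -1 4 0.050914446431073956
1 1 96 0.045127288440101776
```

Near left is the soft corner: it sank about 4.5 mm to a hard stop at 27 N, and the diagonal corner lifted. Now I'll release it.

Request:
servo_tool(rows=[[[0,0,-3],0,-1],[[0,0,-8],0,-1],[[0,0,-18],0,-1],[[0,0,-26],0,-1],[[0,0,-26],0,-1]])

```text
t: 4.95
tcp_pos: [0.4547, 0.0521, 0.2388]
tool_rot: [-0.098, 0.995, -0.001, 0.0]
force: [0.1, 0.0, -0.5]
finger_gap: -0.001
```

```bash
python3 - <<'E'
from h import *
s=snapshot("wrist"); cv2.imwrite("pics/w2.png",s["image"])
P=cloud(s); q=P[...,:2]-C; px=q@X; py=q@Y; z=P[...,2]
k=(px<-.02)&(px>-.065)&(py>.105)&(py<.15)&(z>.02)&(z<.05)
print(k.sum(),[np.percentile(a[k],[2,50,98]).round(4) for a in(px,py,z)] if k.any() else 0)
t=pickle=snapshot("top"); P=cloud(t); m=(P[...,2]>.040)&(P[...,2]<.048)
n,l,stt,c=cv2.connectedComponentsWithStats(m.astype(np.uint8)); i=1+np.argmax(stt[1:,4]); print(cv2.minAreaRect(P[l==i][:,:2].astype(np.float32)))
print(sense()["tcp_pos"],delta(W(-.042,.1315,.055),101.2))
E
```

```text
3189 [array([-0.0566, -0.0405, -0.0278]), array([0.1065, 0.1276, 0.1411]), array([0.0233, 0.0363, 0.0442])]
((0.5279092192649841, -0.013456560671329498), (0.15124329924583435, 0.18888096511363983), 11.25841999053955)
[0.45448778 0.05206302 0.23808827] (array([-16.9,  53.3,   9.6]), np.float64(0.04381646024135932))
```

View pics/w2.png

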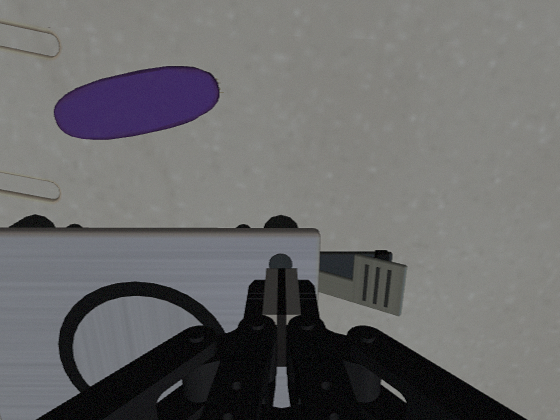

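The view shows the tip beside the near left screw at (281,262), and the raised near left pad spanning (318–407, 250–315). The plate is unmoved.

Request:
servo_tool(rows=[[[-8,26,0],0,-1],[[-17,53,0],0,-1],[[-17,53,8],0,-1],[[-17,53,12],0,-1],[[-17,53,12],0,-1]])

```text
t: 5.55
tcp_pos: [0.4603, 0.1069, 0.225]
tool_rot: [-0.098, 0.995, -0.001, -0.002]
force: [-0.3, -0.2, -0.3]
finger_gap: 0.002
```

Request:
servo_tool(rows=[[[0,0,6],0,-1],[[0,0,11],0,-1],[[0,0,16],0,-1],[[0,0,21],0,-1],[[0,0,26],0,-1],[[0,0,30],0,-1],[[0,0,33],0,-1],[[0,0,33],0,-1]])

```text
t: 6.35
tcp_pos: [0.4602, 0.1068, 0.1915]
tool_rot: [-0.098, 0.995, -0.001, -0.002]
force: [-0.4, -1.0, -0.5]
finger_gap: -0.001
```

Request:
servo_tool(rows=[[[0,0,2],0,-1],[[0,0,4],0,-1],[[0,0,5],0,-1],[[0,0,6],0,-1],[[0,0,7],0,-1],[[0,0,7],0,-1]])

```text
t: 6.95
tcp_pos: [0.46, 0.107, 0.1864]
tool_rot: [-0.098, 0.995, -0.001, -0.001]
force: [-2.7, 2.0, 20.6]
finger_gap: 0.001
```

```bash
python3 - <<'E'
from h import *
s=snapshot("scene"); cv2.imwrite("pics/s3.png",cv2.resize(s["image"][170:330,170:380],None,fx=3.5,fy=3.5))
w=snapshot("wrist"); cv2.imwrite("pics/w3.png",w["image"])
print(sense()["tcp_pos"],sense()["force"])
E
```

```text
[0.45995201 0.10693872 0.18639504] [-2.90600222  1.31934722 20.85843038]
```

View pics/w3.png

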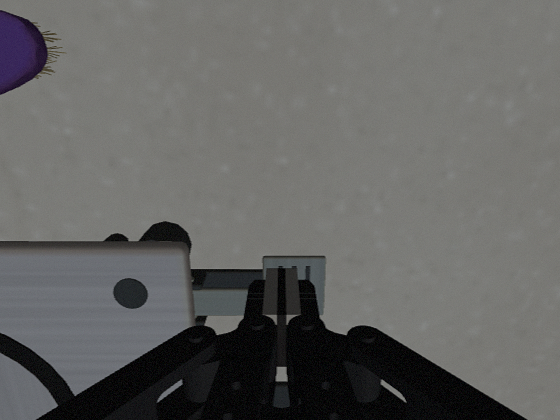

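The tip is on the pad (263–325, 256–315). The pad is level at its stop, with the tip at 13 mm and 20 N of force. Now I'll lift away and check.

Request:
servo_tool(rows=[[[0,0,-3],0,-1],[[0,0,-15],0,-1],[[0,0,-45],0,-1],[[0,0,-80],0,-1],[[-20,0,-120],0,-1],[[-50,0,-150],0,-1],[[50,0,-170],0,-1],[[50,0,-170],0,-1]])

```text
t: 7.85
tcp_pos: [0.4153, 0.0975, 0.3582]
tool_rot: [-0.098, 0.995, -0.001, 0.002]
force: [-1.6, -0.7, -1.3]
finger_gap: -0.005
```

```bash
python3 - <<'E'
from h import *
print(sense()["tcp_pos"],sense()["force"])
w=snapshot("wrist"); cv2.imwrite("pics/w4.png",w["image"])
for n in("wrist","scene","top"):
    s=w if n=="wrist" else snapshot(n)
    P=cloud(s); q=P[...,:2]-C; px=q@X; py=q@Y; z=P[...,2]
    for sx in(-1,1):
        for sy in(-1,1):
            k=(abs(px-sx*.042)<.01)&(abs(py-sy*.128)<.008)&(z>.008)&(z<.06)
            c=(abs(px-sx*.062)<.01)&(abs(py-sy*.08)<.012)&(abs(z-.044)<.012)
            print(n,sx,sy,"pad",k.sum(),np.median(z[k]).round(4),"corner",c.sum(),np.median(z[c]).round(4))
    if n=="top":
        m=(z>.040)&(z<.050)
        N,l,stt,c=cv2.connectedComponentsWithStats(m.astype(np.uint8))
        for i in range(1,N):
            if stt[i,4]>100: print(cv2.minAreaRect(P[l==i][:,:2].astype(np.float32)))
E
```

```text
[0.41529779 0.09747912 0.35823349] [-1.64699703 -0.65860725 -1.29573508]
wrist -1 -1 pad 5 0.035 corner 574 0.0437
wrist -1 1 pad 294 0.0132 corner 628 0.0438
wrist 1 -1 pad 461 0.0376 corner 397 0.0434
wrist 1 1 pad 0 nan corner 0 nan
scene -1 -1 pad 63 0.0401 corner 66 0.0447
scene -1 1 pad 69 0.0143 corner 108 0.0448
scene 1 -1 pad 0 nan corner 55 0.0449
scene 1 1 pad 38 0.0406 corner 95 0.0449
top -1 -1 pad 45 0.042 corner 69 0.0441
top -1 1 pad 13 0.0137 corner 70 0.0447
top 1 -1 pad 48 0.0378 corner 64 0.0451
top 1 1 pad 46 0.0409 corner 69 0.0446
((0.5952617526054382, -0.4397886097431183), (0.06414613872766495, 0.0663425475358963), 19.57523536682129)
((0.527714729309082, -0.01315377652645111), (0.15096257627010345, 0.1898506134748459), 11.115126609802246)
  return _methods._mean(a, axis=axis, dtype=dtype,
  ret = ret.dtype.type(ret / rcount)
```

View pics/w4.png

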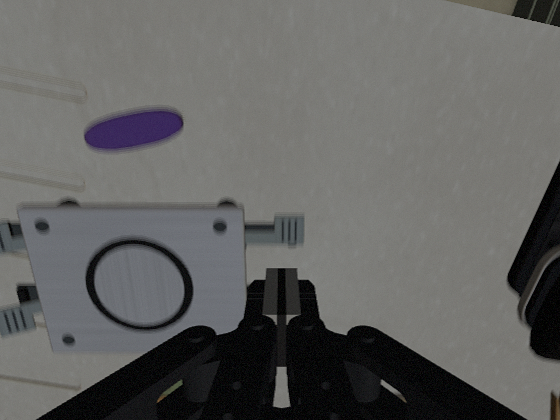

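The near left pad at (289,230) lies flat. The right-hand tabs are raised, the plate is level and unmoved, and the brush hasn't moved. I'll let the arm settle, then hand in.

Request:
servo_tool(rows=[[[0,0,0],0,-1],[[0,0,0],0,-1],[[0,0,0],0,-1]])

```text
t: 8.3
tcp_pos: [0.4101, 0.0978, 0.3563]
tool_rot: [-0.098, 0.995, -0.001, -0.003]
force: [0.4, -0.1, 0.1]
finger_gap: 0.004
```

```bash
python3 -c "
from h import *
print(sense()['t'],sense()['force'],abs(sense()['qd']).max()); print(sign_off())"
```

```text
8.3 [ 0.39839923 -0.06301434  0.1427514 ] 0.005266744217755193
the job is handed in; nothing more can be done
None
```

The rocking corner was near left, the first one I pressed, so I didn't press the others. It sank about 4.5 mm in the camera depth (about 5.4 mm by the arm's reading) to a hard stop at 27 N. The diagonally opposite corner lifted while it was down. After releasing it, I pressed the near left shim tab down to its stop (tip at 13 mm, 20 N) and withdrew clear. I handed the job in at 8.3 s.

- **Tabs:** the near left pad reads 13–14 mm, which is flat. The other three read about 35–42 mm, so they are still up.
- **Plate:** it is level, with all visible corners at 43–45 mm, and it has not moved beyond the measurement noise of about 0.5 mm.
- **Other objects:** the pot is unmoved by depth, and the brush looked undisturbed in the last wrist picture. I did not re-measure the spool, but the arm never went near it.
- **Disagreement:** the wrist camera placed the two near screws about 3 mm further left than the depth fit did. That was within the press tolerance.
- **Gaps:** some corners and pads were hidden or barely visible in individual views, but the top view covered all of them.

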